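# Press the gel frame home and tuck the rack's keeper under its lip

### The job

One of the four gel frames in the steel rack stands proud of the others: press it down fully home in its slot. Fold the rack's hinged keeper strap over so that it lies flat across the tops of all four frames, and push it endwise by its thumb tab as far as it goes, so that its free edge is tucked right under the fixed lip. This is all fingertip work and nothing needs gripping: do not pull any frame up, and leave the loose things on the shelf where they are.

Things in the scene. Friction and masses are not known exactly. Their poses are not given: they have to be found in the camera images.
- rack: painted steel rack, bolted to the shelf, 186 mm along its x, 216 mm along its y. Origin: centre of its foot on the shelf; z up. Four slots at y = -45, -15, 15, 45 mm each hold a gel frame on edge, its plane normal to the rack's y; home, the frames' tops are 171 mm above the shelf and 31 mm above the side panels. Keeper hinge at the +y end, lip at the -y end.
- proud_frame (a joint): height (m) of one gel frame above home: 0 fully home, 0.024 to 0.034 at the start (the other three are home). It may be in any slot. A square aluminium frame 159 x 159 x 3 mm, 110 g, held by the friction of its slot: it takes about 3 N to push down and stays where it is left.
- proud_frame_top (a point): middle of the top edge of the frame that stands proud; the edge is 159 mm long along the rack's x and 3 mm thick.
- keeper (a joint): angle (rad) of the keeper, a flat hinged aluminium strap 162 mm long from pin to free edge, 50 mm wide, 3 mm thick. 0: flat over the frames, pointing along the rack's -y, its underside 2 mm above frames that are home; pi/2: upright; 1.95 to 2.3 at the start: open, leaning out to the rack's +y. The stiff hinge stays at any angle; about 1 N at the free edge moves it.
- keeper_slide (a joint): endwise travel (m) of the keeper with its hinge pin, along the rack's -y: 0 to 0.003 at the start, when the strap can be folded flat just short of the lip; 0.024 at the end of its slot, free edge under the lip. It takes 4 to 5 N to slide and stays where it is left; if it slips forward early it can be pushed back by the tab.
- hinge_pin (a point): middle of the keeper's hinge pin, 174.5 mm above the shelf; at rack x = 0, y = 96 mm minus the endwise travel. The strap's mid-plane passes through it. The pin runs between two upright ears 30 to 33 mm either side of the middle, from y = 64 to 110 mm, up to 186.5 mm above the shelf.
- keeper_edge (a point): middle of the keeper's free edge, half-way through its thickness.
- thumb_tab (a point): middle of the top of the thumb tab: an upturned plate 36 mm wide, 3 mm thick, standing 17 mm up from the keeper's outer face (the upper one when folded down), 80 mm from the hinge pin; it is pushed from its hinge side.
- lip (a point): underside of the fixed lip, in its middle, where its flat part begins: 60 mm wide, 3 mm thick, underside 179 mm above the shelf and 3 mm above the folded keeper's top. The flat part runs 25 mm towards the rack's -y, a flared mouth 8 mm towards +y. The keeper's free edge lies 15 mm to the +y of this point when slid back, 9 mm to the -y when fully home.
- frame_1 (a joint): height (m) of another gel frame of the same kind above its home position; 0, fully home, at the start.
- frame_2 (a joint): height (m) of another gel frame of the same kind above its home position; 0, fully home, at the start.
- frame_3 (a joint): height (m) of another gel frame of the same kind above its home position; 0, fully home, at the start.
- glass_filter: a violet square glass filter, 100 x 100 x 4 mm, lying flat; loose on the shelf near the rack, to be left alone. Origin at the centre of its underside.
- pipe_clamp: a black iron C-shaped pipe clamp with its bolts, about 140 x 125 x 26 mm, lying flat; loose on the shelf near the rack, to be left alone. Origin at the centre of its underside.
- shutter_knob: a small chrome knob, 28 mm across, 32 mm tall, standing; loose on the shelf near the rack, to be left alone. Origin at the centre of its underside.
- gobo_plate: a flat steel plate with a round hole, 125 x 86 x 4 mm, lying flat; loose on the shelf near the rack, to be left alone. Origin at the centre of its underside.
- brad_jar: a brass-coloured jar with a dark lid, 56 mm across, 75 mm tall, standing; loose on the shelf near the rack, to be left alone. Origin at the centre of its underside.
- tape_roll: a grey roll of cloth tape, 110 mm across, 48 mm tall, lying flat; loose on the shelf near the rack, to be left alone. Origin at the centre of its underside.
- wrench: a steel spanner lying flat, about 170 mm long; loose on the shelf near the rack, to be left alone. Origin at the centre of its underside.

How it is judged (in metres and radians):
At the end, for the whole second after the job is handed in: The keeper lies flat (within 0.03 rad), is slid at least 19 of its 24 mm so that its free edge is at least 3 mm under the flat of the lip and below it, all four frames are home within 4 mm, and all is at rest (value of joint keeper below 0.03 rad and value of joint keeper_slide above 0.019 m and value of joint each of proud_frame, frame_1, frame_2, frame_3 below 0.004 m and y of keeper_edge in the frame of lip below -0.003 m and z of keeper_edge in the frame of lip below 0 m and velocity of joint keeper below 0.02 rad/s and velocity of joint keeper_slide below 0.01 m/s); the robot touches nothing.
It fails at once if a frame is pulled up: the proud one to more than 40 mm above home, or another one by more than 10 mm (value of joint proud_frame above 0.04 m or value of joint any of frame_1, frame_2, frame_3 above 0.01 m).
It fails at once if a loose thing on the shelf is moved by more than 25 mm (distance of any of glass_filter, pipe_clamp, shutter_knob, gobo_plate, brad_jar, tape_roll, wrench from where it was at the start of the episode above 0.025 m).
It also fails if it takes over 53 s, if anything falls off the work surface, if the arm or the gripper's body presses on something with over 40 N, if the wrist force passes 120 N, or if a joint passes its speed limit or range.

### The arm

A 6-joint arm with a two-finger parallel gripper is mounted at the origin on the work surface. World frame = base frame: x ahead of the robot, y to its left, z up, the work surface at z = 0. Lengths are in mm, angles in rad, forces in N, time in s.
With the tool pointing down it reaches from about 325 to 775 mm from the base axis. Payload 5.5 kg.
Tool frame: the origin (TCP) lies midway between the tips of the shut fingers; the grasp point (between the pads) lies 19 mm behind it; z points along the fingers, y is the direction in which the jaws open and shut (so a half turn about z gives the same grasp; the last joint's range is limited). The gripper opens to 88 mm and grips with 3 to 60 N. Pads are 20 mm wide; open, the fingers measure 115 mm over their backs; the gripper's body (75 mm by 178 mm) begins 61 mm behind the grasp point.
Start: joints at [1.268, 0.091, 1.231, -0, 1.82, -0.057], TCP at [146.003, 581.979, 222.631] pointing down, gripper open.
Joint ranges: [-2.87, 2.87], [-0.86, 2.18], [0.17, 2.46], [-1.51, 4.65], [0.06, 2.69], [-2.65, 2.65]. Speed limits (rad/s): [2.57, 2.57, 3.01, 3.14, 3.14, 3.14].

### API

Orientations are given as a unit quaternion [x, y, z, w].
In Python, from cell import observe, read_camera, camera_params, sign_off gives the robot as it stands.
- The arm moves only by the tool carry_out, never from a script. Its arguments are lists of equal length, an entry for each row: "dp": the shift along the tool's x, y, z in mm, a list of three; "dr": the turn, a rotation vector about the tool's x, y, z in degrees, a list of three; "gripper": the closure, from 0 (fully open) to 1 (shut). A call has 1 to 20 rows; each row is the pose to reach, as a shift and turn from the pose commanded when the call began, along the tool's axes at that moment; what a row does not reach only later rows make up. A row lasts 1/10 s, in which the tool goes at most 50 mm and 8.59 degrees, less where a joint would pass 70% of its speed; a pose out of reach is approached as far as the arm can. A call with a gripper value outside its range is refused whole. The fingers move at their own pace and stop on an object; "newtons" is the grip in N (left out, the last holds). Time passes only in rows, so rows that repeat a pose let the fingers close. It gives the time, the measured TCP pose, the force and the opening at its end, in the units of the state.
- observe(): the state, without advancing time (a new reading comes with each control period).
- read_camera(name): name is "scene" or "top" or "wrist"; returns the picture (400x640x3 uint8, blue, green, red); there is no depth.
- camera_params(name): a dict with "fx", "fy", "cx", "cy" (pixels), "k1" (the pictures are not rectified: a ray, as slopes to the right and down, at radius r is drawn at 1 + k1 r^2 times it, then the intrinsics apply), "eye" and "attitude" of the camera in the world. Camera axes: x right, y up, looking along -z (the intrinsics and any distortion apply to the point x, -y, -z); pixel columns grow to the right and rows downward; lengths in mm; the calibration is good to about 2 mm. A picture is of the moment at which its call begins: read the wrist's pose just before it. camera_params takes no time and is no camera call; for the wrist camera it gives the pose at the moment of the call.
- sign_off(): hands the job in, once; it reports no verdict.
The state is a dict: "t": time; "joint_positions": joint angles; "qvel": joint speeds; "joint_efforts": joint torques, N m; "eef_pos": TCP position; "tcp_rot": TCP orientation; "ft_force": force on the tool from outside, world axes, zero at the start; "wrist_torque": the same for the moment, N m; "finger_gap": opening from 0.0 (shut) to 1.0 (fully open).
Only numpy, scipy, OpenCV 4.12 (cv2) and the standard library are available. Lean on these libraries where they do the work, as an engineer would, in place of code of your own. Each camera call takes 0.05 s, during which the arm holds its last target. There are 200 camera calls.

## Working session

There is one attempt and no reset: what is moved stays moved. The work goes in short steps, Python scripts to look and compute and a tool call to move; the robot and the scene stay as the last step left them, time stands still between calls to the robot, and variables do not carry over. Pictures are saved under pics/ and viewed, about 8 in all and at most 12, crops included, and the job is handed in when it is done.

Besides the shell and the picture viewer there is one more tool, called after "Call:" in YAML: its name, and indented under it one key for each argument. carry_out: Moves the arm, as the interface text tells. Its arguments: {"type":"object","properties":{"dp":{"type":"array","items":{"type":"array","items":{"type":"number"}}},"dr":{"type":"array","items":{"type":"array","items":{"type":"number"}}},"gripper":{"type":"array","items":{"type":"number"}},"newtons":{"type":"number"}},"required":["dp","dr","gripper"]}

```bash
ls; mkdir -p pics; python3 - <<'E'
from cell import *
import cv2
s=observe();print(s)
for n in("scene","top","wrist"):
    print(n,camera_params(n)); cv2.imwrite(f"pics/{n}0.png",read_camera(n))
E
```

```text
pics
{'t': 0.0, 'joint_positions': array([ 1.26827177e+00,  9.18551218e-02,  1.23186605e+00, -4.18612496e-05,
        1.81976584e+00, -5.67166275e-02]), 'qvel': array([-0.00148257,  0.00194472,  0.00041845,  0.00061088, -0.00020086,
       -0.00107053]), 'joint_efforts': array([ 1.33819420e-03, -4.46476614e+01, -4.06429482e+01,  6.98750163e-02,
        2.99029460e-02, -1.63303703e-04]), 'eef_pos': array([145.94481713, 581.68795218, 221.52030222]), 'tcp_rot': array([ 1.22599823e-01,  9.92455735e-01, -9.35562458e-04, -1.49255252e-04]), 'ft_force': array([0.44394841, 0.49965031, 0.1167615 ]), 'wrist_torque': array([ 0.04990947, -0.0058708 , -0.03412411]), 'finger_gap': 0.9979052484099864}
scene {'fx': 372.09531066360665, 'fy': 372.09531066360665, 'cx': 314.8259503077551, 'cy': 203.02514400370973, 'k1': 0.0024613961008759246, 'eye': array([1095.37900598, -284.10583883,  844.18853761]), 'attitude': array([0.27921223, 0.16938751, 0.50993294, 0.79581204])}
top {'fx': 423.51433321605896, 'fy': 423.51433321605896, 'cx': 316.91156546896894, 'cy': 192.36887050322215, 'k1': -0.04989357992793923, 'eye': array([461.55658137, -24.90290047, 942.49678639]), 'attitude': array([-0.05692333,  0.05631908,  0.71438958, -0.69515137])}
wrist {'fx': 312.39383598809974, 'fy': 312.39383598809974, 'cx': 318.98794089348536, 'cy': 198.61629951105022, 'k1': -0.021875615093664716, 'eye': array([ 79.50271353, 598.78540845, 384.30068389]), 'attitude': array([-0.0984394 , -0.07670178,  0.61048456,  0.78213498])}
```

View pics/scene0.png

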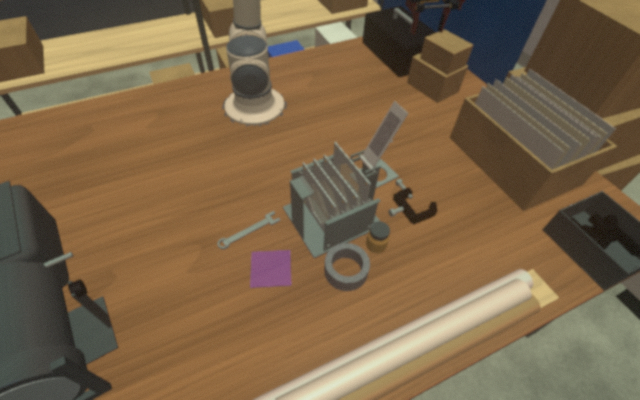

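View pics/top0.png

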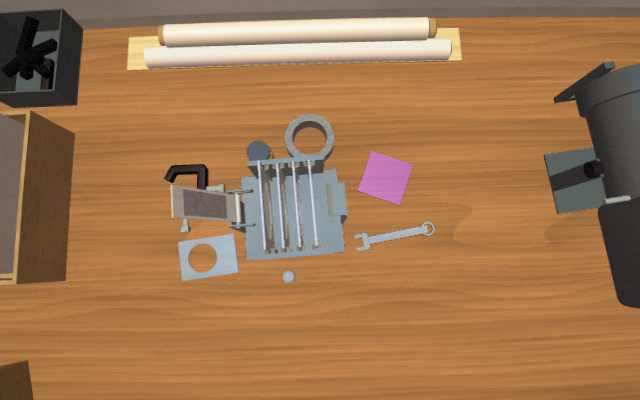

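Scene: the rack is in the middle at about (335,205), with the keeper leaning out right/up and ending near (398,108). Top: the rack is at about (295,215), the keeper opens left to x≈172, and the lip is at about (340,200). I'll zoom in on both.

```bash
python3 - <<'E'
import cv2,numpy as np
a=cv2.imread("pics/top0.png")[130:290,160:360]; b=cv2.imread("pics/scene0.png")[95:265,275:425]
a=cv2.resize(a,None,fx=4,fy=4,interpolation=cv2.INTER_CUBIC)[:600]
b=cv2.resize(b,None,fx=3.5,fy=3.5,interpolation=cv2.INTER_CUBIC)
cv2.imwrite("pics/a.png",a[:600]);cv2.imwrite("pics/b.png",b[:600])
E
```

```text
(no output)
```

View pics/a.png

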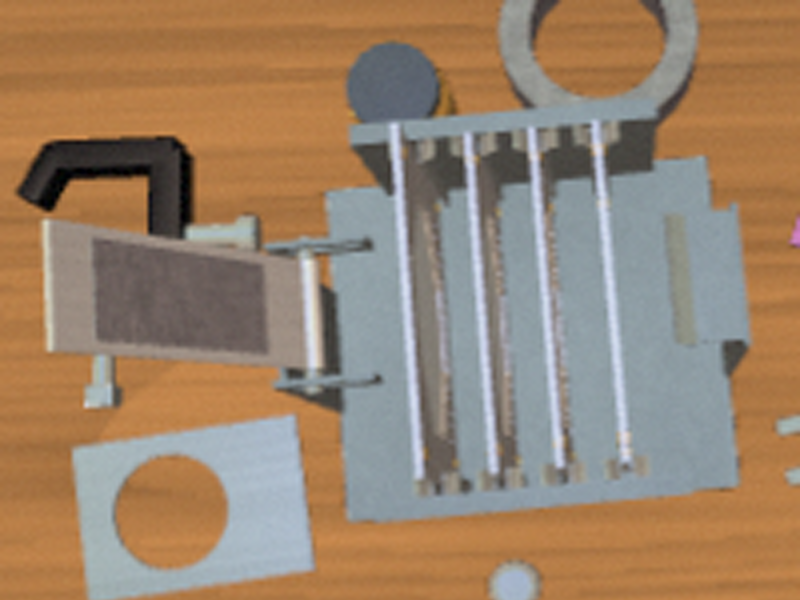

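View pics/b.png

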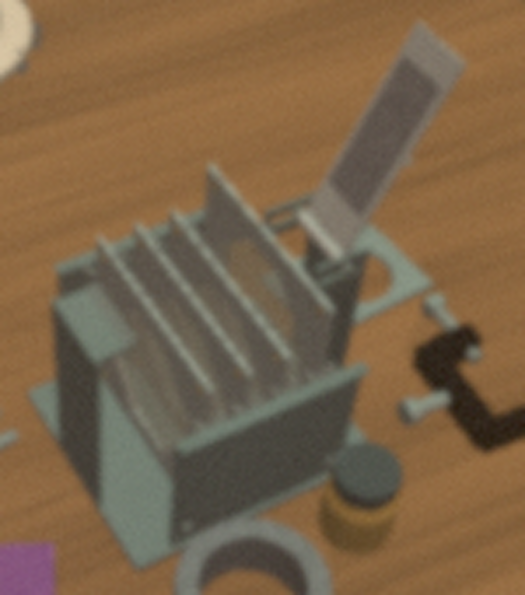

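Top crop: the base plate corners are at (327,193), (706,157), (738,487), (350,520). The frame tops run between (468,133)-(493,478), (530,125)-(560,478) and (597,122)-(627,465). The leftmost frame, (397,125)-(420,480), is the one standing proud (slot +45), and the scene crop confirms it. Keeper edge: (42,220)-(50,352) in the top crop, (420,22)-(465,65) in the scene crop. Next I'll compute positions.

```bash
cat > h.py <<'E'
import numpy as np,cv2
from cell import *
from scipy.spatial.transform import Rotation as R
def ray(n,uv,c=None):
    c=c or camera_params(n); K=np.array([[c['fx'],0,c['cx']],[0,c['fy'],c['cy']],[0,0,1]])
    p=cv2.undistortPoints(np.array([[uv]],float),K,np.array([c['k1'],0,0,0]))[0,0]
    return c['eye'],R.from_quat(c['attitude']).apply([p[0],-p[1],-1])
def onz(n,uv,z):
    e,d=ray(n,uv); return e+d*(z-e[2])/d[2]
def tri(a,b):
    (e1,d1),(e2,d2)=a,b
    A=np.c_[d1,-d2]; s=np.linalg.lstsq(A,e2-e1,rcond=None)[0]
    p,q=e1+s[0]*d1,e2+s[1]*d2; return (p+q)/2,np.linalg.norm(p-q)
E
python3 - <<'E'
from h import *
np.set_printoptions(precision=1,suppress=True)
T=lambda u,v:(160+u/4-.4,130+v/4-.4)
S=lambda u,v:(275+u/3.5-.4,95+v/3.5-.4)
c=[onz('top',T(*p),3) for p in[(327,193),(706,157),(738,487),(350,520)]]
for p in c:print('corner',p)
print('mean',np.mean(c,0),[np.linalg.norm(c[i]-c[i-1]) for i in range(4)])
for a,b,z in[((397,125),(420,480),200),((468,133),(493,478),171),((530,125),(560,478),171),((597,122),(627,465),171)]:
    p,q=onz('top',T(*a),z),onz('top',T(*b),z);d=p-q;print('frame',p,q,(p+q)/2,np.linalg.norm(d),np.degrees(np.arctan2(d[1],d[0])))
print('proud ends tri',tri(ray('top',T(397,125)),ray('scene',S(335,310))),tri(ray('top',T(420,480)),ray('scene',S(210,165))))
print('lip',onz('top',T(710,280),182))
print('pin',onz('top',T(312,318),178), 'edge tri',tri(ray('top',T(46,286)),ray('scene',S(442,43))))
k1=tri(ray('top',T(42,220)),ray('scene',S(465,65)));k2=tri(ray('top',T(50,352)),ray('scene',S(420,22)));print(k1,k2)
E
```

```text
corner [651.5 144.    3. ]
corner [666.3 -71.1   3. ]
corner [480.4 -82.4   3. ]
corner [468.1 131.2   3. ]
mean [566.6  30.4   3. ] [np.float64(183.83879942573708), np.float64(215.6272770375724), np.float64(186.18067715846504), np.float64(213.99927850941754)]
frame [642.  77. 200.] [483.2  67.9 200. ] [562.6  72.5 200. ] 159.0264344878427 3.2995683296933263
frame [644.2  47.8 171. ] [484.1  38.5 171. ] [564.2  43.1 171. ] 160.40451470812056 3.3496831542332366
frame [647.2  18.8 171. ] [483.3   8.2 171. ] [565.3  13.5 171. ] 164.2842256049554 3.713376973569459
frame [647.8 -12.5 171. ] [488.3 -22.3 171. ] [568.1 -17.4 171. ] 159.76865225373442 3.4954910670358146
proud ends tri (array([642.1,  77.7, 201.3]), np.float64(1.864582823518007)) (array([483.1,  67.7, 199.6]), np.float64(0.5328972470289095))
lip [570.2 -62.2 182. ]
pin [558.3 119.3 178. ] edge tri (array([554.9, 192.3, 318.9]), np.float64(1.1911340645316568))
(array([579.8, 194. , 318.9]), np.float64(2.249929800302498)) (array([530.3, 190.6, 318.8]), np.float64(0.16583173336228035))
```

```bash
cat >> h.py <<'E'
YAW=np.radians(3.6); O=np.array([565.3,28,0])
def r2w(p): return O+R.from_euler('z',YAW).apply(p)
def w2r(p): return R.from_euler('z',-YAW).apply(np.array(p)-O)
Rt=R.from_matrix(np.c_[R.from_euler('z',YAW).apply([0,1,0]),R.from_euler('z',YAW).apply([1,0,0]),[0,0,-1]])
def move(p,s=None):
    s=s or observe(); q=R.from_quat(s['tcp_rot']); t=r2w(p)
    print('rack now',w2r(s['eef_pos']).round(1),'dp',q.inv().apply(t-s['eef_pos']).round(1),'dr',np.degrees((q.inv()*Rt).as_rotvec()).round(1),'F',s['ft_force'].round(1),'t',s['t'])
E
python3 -c "
from h import *
move([-45,45,330])"
```

```text
rack now [-383.8  579.   221.8] dp [-485.  -406.  -107.7] dr [-0.1  0.1 72.3] F [ 1.1  0.6 -0.2] t 0.15
```

Call:
carry_out:
  dp:
    - [0,0,-50]
    - [0,0,-108]
    - [-485,-406,-108]
    - [-485,-406,-108]
    - [-485,-406,-108]
    - [-485,-406,-108]
    - [-485,-406,-108]
    - [-485,-406,-108]
    - [-485,-406,-108]
    - [-485,-406,-108]
    - [-485,-406,-108]
    - [-485,-406,-108]
    - [-485,-406,-108]
    - [-485,-406,-108]
    - [-485,-406,-108]
    - [-485,-406,-108]
    - [-485,-406,-108]
    - [-485,-406,-108]
  dr:
    - [0,0,0]
    - [0,0,0]
    - [0,0,8]
    - [0,0,16]
    - [0,0,24]
    - [0,0,32]
    - [0,0,40]
    - [0,0,48]
    - [0,0,56]
    - [0,0,64]
    - [0,0,72.3]
    - [0,0,72.3]
    - [0,0,72.3]
    - [0,0,72.3]
    - [0,0,72.3]
    - [0,0,72.3]
    - [0,0,72.3]
    - [0,0,72.3]
  gripper: [1,1,1,1,1,1,1,1,1,1,1,1,1,1,1,1,1,1]

```text
t: 1.95
eef_pos: [517.2, 71.0, 330.8]
tcp_rot: [0.684, 0.729, 0.0, -0.0]
ft_force: [0.5, 0.3, 0.0]
finger_gap: 0.006
```

```bash
python3 -c "
from h import *
s=observe();print(s['finger_gap']);move([-45,45,215])
cv2.imwrite('pics/w1.png',read_camera('wrist'))"
```

```text
0.0058826860386934484
rack now [-45.4  46.  330.8] dp [ -1.    0.4 115.8] dr [ 0.  -0.   0.1] F [0.5 0.3 0. ] t 1.95
```

View pics/w1.png

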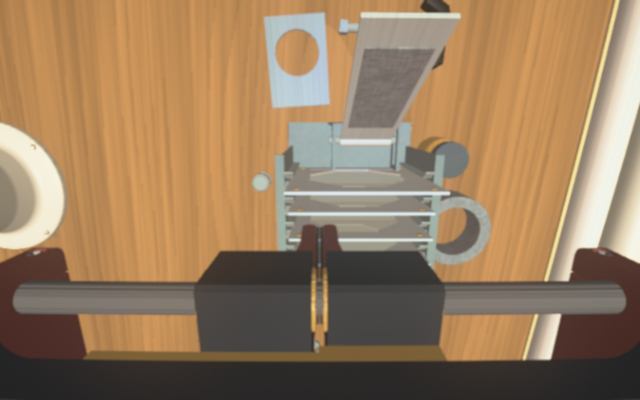

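Wrist view: the shut fingers at (320,240) are over the proud frame, whose top edge runs along the row at about 193. The keeper at (400,80) is clear of the gripper. Next I'll descend and press.

Call:
carry_out:
  dp:
    - [-1,0,50]
    - [-1,0,90]
    - [-1,0,115]
    - [-1,0,120]
    - [-1,0,125]
    - [-1,0,130]
    - [-1,0,135]
    - [-1,0,140]
    - [-1,0,145]
    - [-1,0,150]
    - [-1,0,154]
    - [-1,0,157]
    - [-1,0,159]
    - [-1,0,159]
  dr:
    - [0,0,0]
    - [0,0,0]
    - [0,0,0]
    - [0,0,0]
    - [0,0,0]
    - [0,0,0]
    - [0,0,0]
    - [0,0,0]
    - [0,0,0]
    - [0,0,0]
    - [0,0,0]
    - [0,0,0]
    - [0,0,0]
    - [0,0,0]
  gripper: [1,1,1,1,1,1,1,1,1,1,1,1,1,1]

```text
t: 3.4
eef_pos: [517.6, 69.0, 171.3]
tcp_rot: [0.685, 0.729, -0.0, -0.0]
ft_force: [-0.8, 0.2, 0.9]
finger_gap: 0.004
```

Call:
carry_out:
  dp:
    - [0,0,1]
    - [0,0,2]
    - [0,0,2]
  dr:
    - [0,0,0]
    - [0,0,0]
    - [0,0,0]
  gripper: [1,1,1]

```text
t: 3.7
eef_pos: [517.7, 68.9, 171.0]
tcp_rot: [0.685, 0.729, 0.0, 0.001]
ft_force: [-1.2, 0.1, 7.0]
finger_gap: 0.004
```

Call:
carry_out:
  dp:
    - [0,0,-50]
    - [0,0,-100]
    - [0,0,-150]
    - [0,0,-200]
    - [0,10,-216]
    - [50,20,-216]
    - [100,30,-216]
    - [145,45,-216]
    - [175,45,-216]
    - [175,45,-216]
    - [175,45,-170]
    - [175,45,-131]
    - [175,45,-131]
    - [175,45,-131]
  dr:
    - [0,0,0]
    - [0,0,0]
    - [0,0,0]
    - [0,0,0]
    - [0,0,0]
    - [0,0,0]
    - [0,0,0]
    - [0,0,0]
    - [0,0,0]
    - [0,0,0]
    - [0,0,0]
    - [0,0,0]
    - [0,0,0]
    - [0,0,0]
  gripper: [1,1,1,1,1,1,1,1,1,1,1,1,1,1]

```text
t: 5.1
eef_pos: [551.3, 245.5, 300.7]
tcp_rot: [0.685, 0.729, -0.001, -0.0]
ft_force: [0.4, -0.2, 1.4]
finger_gap: 0.004
```

```bash
python3 -c "
from h import *
move([0,190,300])
a,b=read_camera('top')[110:290,140:380],read_camera('scene')[80:260,260:440]
f=lambda i:cv2.resize(i,None,fx=1.9,fy=1.9,interpolation=cv2.INTER_CUBIC)
cv2.imwrite('pics/s2.png',np.hstack([f(a),f(b)]))"
```

```text
rack now [-3.000e-01  2.180e+02  3.007e+02] dp [-28.    0.3   0.8] dr [-0.1  0.1 -0. ] F [ 0.4 -0.2  1.4] t 5.1
```

View pics/s2.png

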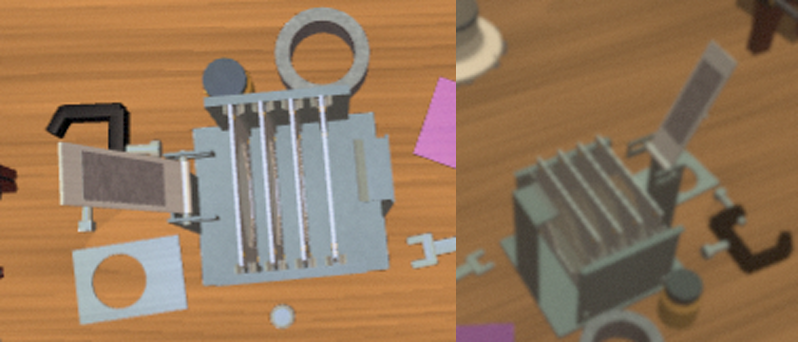

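Top and scene crops: all four frame tops now look level, the keeper is still open, and the fingers are on its outer (+y) side. Now I'll fold the keeper along an arc.

Call:
carry_out:
  dp:
    - [-30,0,0]
    - [-40,0,0]
    - [-50,0,0]
    - [-60,0,0]
    - [-70,0,0]
    - [-80,0,0]
    - [-90,0,0]
    - [-100,0,0]
    - [-110,0,0]
    - [-121,0,1]
    - [-132,0,3]
    - [-143,0,5]
    - [-153.5,0,8]
    - [-163.5,0,12]
    - [-173,0,17]
    - [-182.5,0,23]
    - [-191,0,29.5]
    - [-191,0,29.5]
  dr:
    - [0,0,0]
    - [0,0,0]
    - [0,0,0]
    - [0,0,0]
    - [0,0,0]
    - [0,0,0]
    - [0,0,0]
    - [0,0,0]
    - [0,0,0]
    - [0,0,0]
    - [0,0,0]
    - [0,0,0]
    - [0,0,0]
    - [0,0,0]
    - [0,0,0]
    - [0,0,0]
    - [0,0,0]
    - [0,0,0]
  gripper: [1,1,1,1,1,1,1,1,1,1,1,1,1,1,1,1,1,1]

```text
t: 7.0
eef_pos: [563.3, 54.9, 269.5]
tcp_rot: [0.685, 0.729, -0.001, -0.001]
ft_force: [0.4, -0.1, -0.7]
finger_gap: 0.007
```

```bash
python3 -c "
from h import *
move([0,26.8,271])
cv2.imwrite('pics/w3.png',np.hstack([cv2.resize(read_camera('scene')[60:260,240:440],(400,400)),cv2.resize(read_camera('wrist')[:,120:520],(400,400))]))"
```

```text
rack now [ -0.3  26.9 269.5] dp [-0.1  0.3 -1.5] dr [-0.1  0.  -0.1] F [ 0.4 -0.1 -0.7] t 7.0
```

View pics/w3.png

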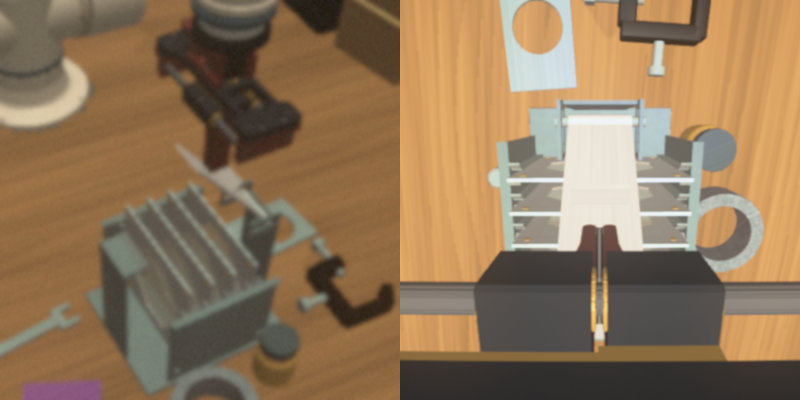

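The keeper is at about 45° and following the fingertip. I'll continue down to flat.

Call:
carry_out:
  dp:
    - [-8,0,7.5]
    - [-16,0,15.5]
    - [-22.5,0,24]
    - [-28.5,0,33]
    - [-33.5,0,43]
    - [-38,0,52.5]
    - [-41.5,0,63]
    - [-44,0,73.5]
    - [-45.5,0,84]
    - [-46,0,90]
    - [-46,0,93]
    - [-46,0,94]
    - [-46,0,94]
  dr:
    - [0,0,0]
    - [0,0,0]
    - [0,0,0]
    - [0,0,0]
    - [0,0,0]
    - [0,0,0]
    - [0,0,0]
    - [0,0,0]
    - [0,0,0]
    - [0,0,0]
    - [0,0,0]
    - [0,0,0]
    - [0,0,0]
  gripper: [1,1,1,1,1,1,1,1,1,1,1,1,1]

```text
t: 8.4
eef_pos: [566.6, 10.3, 177.4]
tcp_rot: [0.684, 0.729, 0.0, 0.0]
ft_force: [0.4, 0.4, -0.0]
finger_gap: 0.004
```

Call:
carry_out:
  dp:
    - [0,0,1]
    - [0,0,2]
    - [0,0,3]
    - [0,0,3]
  dr:
    - [0,0,0]
    - [0,0,0]
    - [0,0,0]
    - [0,0,0]
  gripper: [1,1,1,1]

```text
t: 8.8
eef_pos: [566.9, 10.2, 175.1]
tcp_rot: [0.684, 0.729, 0.001, 0.001]
ft_force: [-0.2, -0.8, 4.4]
finger_gap: 0.005
```

Call:
carry_out:
  dp:
    - [0,0,-40]
    - [0,0,-60]
    - [30,0,-60]
    - [57,0,-60]
    - [57,0,-60]
    - [57,0,-30]
    - [57,0,-8]
    - [57,0,-8]
    - [57,0,-8]
  dr:
    - [0,0,0]
    - [0,0,0]
    - [0,0,0]
    - [0,0,0]
    - [0,0,0]
    - [0,0,0]
    - [0,0,0]
    - [0,0,0]
    - [0,0,0]
  gripper: [1,1,1,1,1,1,1,1,1]

```text
t: 9.7
eef_pos: [562.7, 66.5, 182.1]
tcp_rot: [0.685, 0.729, -0.0, -0.0]
ft_force: [-0.6, -0.5, 1.2]
finger_gap: 0.003
```

```bash
python3 -c "
from h import *
move([0,27.5,181])
cv2.imwrite('pics/w4.png',np.hstack([cv2.resize(read_camera('scene')[100:260,270:430],(400,400),interpolation=2),cv2.resize(read_camera('top')[130:290,200:360],(400,400),interpolation=2)]))"
```

```text
rack now [ -0.2  38.6 182.1] dp [-11.1   0.2   1.1] dr [-0.1  0.  -0. ] F [-0.6 -0.5  1.2] t 9.7
```

View pics/w4.png

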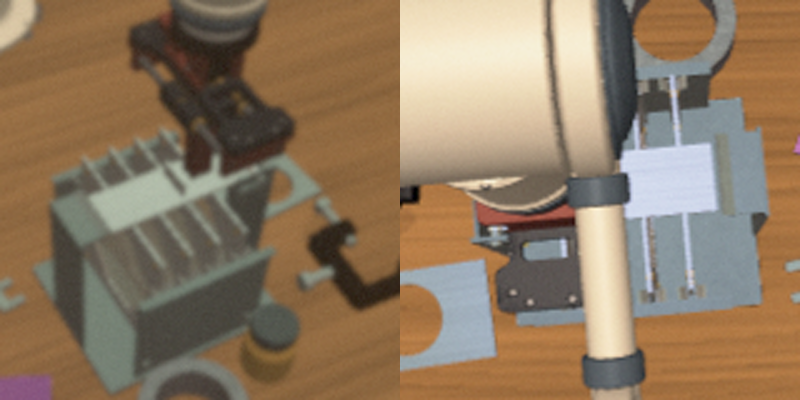

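The strap lies flat with its free edge just short of the lip (right image, edge x≈715, lip x≈722). The fingertip is on the hinge side of the tab. Now I'll slide it.

Call:
carry_out:
  dp:
    - [-5,0,1]
    - [-10,0,1]
    - [-13,0,1]
    - [-16,0,1]
    - [-19,0,1]
    - [-22,0,1]
    - [-25,0,1]
    - [-28,0,1]
    - [-31,0,1]
    - [-34,0,1]
    - [-34,0,1]
  dr:
    - [0,0,0]
    - [0,0,0]
    - [0,0,0]
    - [0,0,0]
    - [0,0,0]
    - [0,0,0]
    - [0,0,0]
    - [0,0,0]
    - [0,0,0]
    - [0,0,0]
    - [0,0,0]
  gripper: [1,1,1,1,1,1,1,1,1,1,1]

```text
t: 10.9
eef_pos: [565.1, 32.5, 181.2]
tcp_rot: [0.685, 0.729, -0.0, 0.0]
ft_force: [-0.2, 3.1, 1.5]
finger_gap: 0.004
```

Call:
carry_out:
  dp:
    - [-1.5,0,0]
    - [-3,0,0]
    - [-4.5,0,0]
    - [-4.5,0,0]
  dr:
    - [0,0,0]
    - [0,0,0]
    - [0,0,0]
    - [0,0,0]
  gripper: [1,1,1,1]

```text
t: 11.3
eef_pos: [565.1, 32.2, 181.0]
tcp_rot: [0.683, 0.73, 0.002, -0.002]
ft_force: [-0.6, 15.8, 1.9]
finger_gap: 0.006
```

Stalled at 15.8 N, so it's at the end stop. I'll back off, lift and check.

Call:
carry_out:
  dp:
    - [8,0,0]
    - [12,0,0]
    - [12,0,-50]
    - [12,0,-100]
    - [12,0,-150]
    - [-20,-50,-180]
    - [-20,-100,-180]
    - [-20,-150,-180]
    - [-20,-200,-180]
    - [-20,-200,-180]
  dr:
    - [0,0,0]
    - [0,0,0]
    - [0,0,0]
    - [0,0,0]
    - [0,0,0]
    - [0,0,0]
    - [0,0,0]
    - [0,0,0]
    - [0,0,0]
    - [0,0,0]
  gripper: [1,1,1,1,1,1,1,1,1,1]

```text
t: 12.3
eef_pos: [363.5, -4.8, 362.9]
tcp_rot: [0.685, 0.728, 0.0, 0.002]
ft_force: [1.5, -0.6, 1.2]
finger_gap: 0.001
```

```bash
python3 -c "
from h import *
move([0,27.5,181])
cv2.imwrite('pics/w5.png',np.hstack([cv2.resize(read_camera('scene')[100:260,270:430],(400,400),interpolation=2),cv2.resize(read_camera('top')[130:290,200:360],(400,400),interpolation=2)]))"
```

```text
rack now [-203.5  -20.1  362.9] dp [ 48.4 202.8 182.5] dr [ 0.2  0.1 -0.1] F [ 1.5 -0.6  1.2] t 12.3
```

View pics/w5.png

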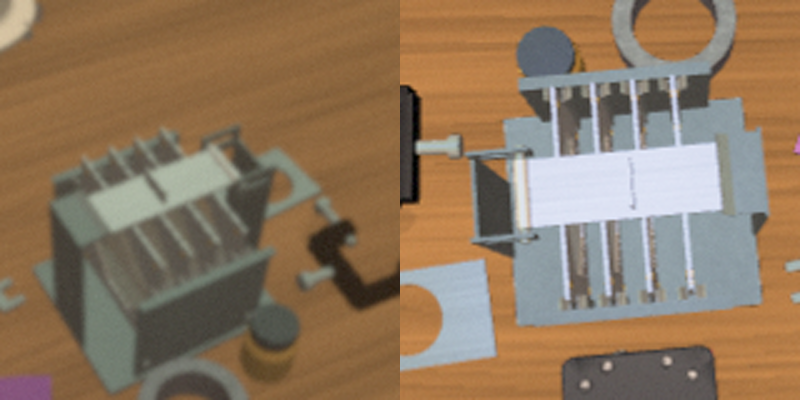

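```bash
python3 -c "
from h import *
T=lambda u,v:(200+(u-400)/2.5-.3,130+v/2.5-.3)
print('pin',w2r(onz('top',T(520,190),176)),'tab',w2r(onz('top',T(632,182),193)),'vis edge',w2r(onz('top',T(720,178),180)))
print('old pin',w2r(onz('top',(238-.4,209.4),176)),'old edge',w2r(onz('top',T(715,178),176)))
print('strip right',w2r(onz('top',T(735,174),182)))
g=cv2.cvtColor(read_camera('top'),cv2.COLOR_BGR2GRAY);print(g[205,240:262],g[201,284:342])"
```

```text
pin [  3.61262729  73.0891159  176.        ] tab [ -0.28933927  -9.82185222 193.        ] vis edge [ -1.28452549 -73.1707304  180.        ]
old pin [ -1.52726941  91.95640366 176.        ] old edge [ -0.40090013 -69.67200046 176.        ]
strip right [  0.37413863 -84.21562954 182.        ]
[ 66  67  62  75 128 165 200 224 224 220 194 180 207 220 222 222 222 222
 224 222 223 224] [227 226 227 227 226 227 226 228 200 208 226 225 226 226 226 226 227 228
 226 227 228 227 226 227 225 225 225 226 225 225 225 224 224 225 225 224
 226 226 226 226 225 225 225 198 159 147 146 145 149 153 161 155 159 155
 156 157 156 155]
```

Pin is at rack y 73 and the tab at -10 (expected 72 and -8 when fully home). The strap's visible end is at the lip mouth and its free edge is underneath. Handing in.

```bash
python3 -c "
from cell import *
print(sign_off())"
```

```text
the job is handed in; nothing more can be done
None
```

The proud frame is pressed home, and the keeper is folded flat and slid to its end stop. I handed the job in at about 12.5 s of the 53 s allowed, and sign-off gave no verdict.

- **Proud frame:** it was the one in the slot nearest the hinge (+45 mm). It stopped at 171.0 mm above the shelf under 7 N, which matches home, and the last pictures show all four tops level.
- **Keeper:** I folded it over with the shut fingertips, then pushed it by its tab until it stalled at 15.8 N.
- **Slide check:** the last top view puts the pin at rack y ≈ 73 mm and the tab at ≈ -10 mm, against 72 and -8 mm fully home. That is about 23–24 mm of travel within camera accuracy, and the strap disappears under the lip mouth.
- **Indirect checks:** I did not measure the keeper angle. The fingertip pressed the strap down to about 175 mm, and the lip over its edge limits it to about 0.02 rad.
- **Small disagreement:** before the slide, the strap edge measured about 4 mm nearer the lip than nominal. That is the allowed starting travel plus camera error.
- **Loose things:** those in view in the last pictures look undisturbed, though I did not measure them. The arm was clear of everything at hand-in.

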